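# Level the under-sink shelf

### The job

Push the orange spirit level down into the two fork clips on the pull-out shelf until it is fully home behind their sprung jaws. Let go of it and turn the shelf's red foot knob until the bubble sits centred between the black lines, then press straight down on top of the level and finish while still pressing it down moderately (about 10 newtons), with the bubble centred. Leave the spray bottle, tin, tub and brush where they are.

Things in the scene. Friction and masses are not known exactly. Their poses are not given: they have to be found in the camera images.
- level_mid (a point): Orange spirit level, loose, at first lying right way up on the cabinet floor: a round bar 26 mm in diameter, 200 mm long, on a flat foot rail 14 mm wide, 33 mm high over all, about 0.25 kg. This point: on the bar's axis at mid-length, 20 mm above the underside; x along the bar, z up. The vial is on top at mid-length. It may go into the clips either way round.
- bubble (a joint): White bubble, 10 mm long, in the yellow-green vial (50 mm): its place along the level's own x (m), 0 = centred between the two black lines (15 mm apart), + towards the +x end. It floats to the higher end, 0.4 mm per mrad of tilt, at most 16 mm, and settles in about 0.5 s. It counts as centred within 2.5 mm.
- clip_seat (a point): Where level_mid comes to rest when the level is home in the two black fork clips on the shelf, 24 mm above the shelf's top. Axes turn with the shelf: y along the seated level and the shelf's width, z out of the shelf. The clips stand 50 mm either side in y, are 14 mm wide and 42 mm high, with 4 mm pads under the foot rail; between them the bar's sides are free for 86 mm.
- foot_grip (a point): Red knob of the shelf's quick-lift levelling foot, standing on the shelf 180 mm to the -y side of the clips: a disc 52 mm in diameter with an upright grip bar 49 mm long (along this frame's x, which turns with the knob), 14 mm thick and 32 mm high. This point is on the axis, 7 mm below the bar's top; the axis is the shelf's z.
- foot (a joint): Turn of the foot knob (rad), 0 to 3, growing clockwise seen from above; it takes about 0.25 N m and stays where it is left. Each radian clockwise lifts this (-y) end of the shelf, tilting shelf and clips by 0.02 rad. At the start the -y end is always too low, by 0.7 to 1.45 rad of knob.
- shelf_origin (a point): Particleboard pull-out shelf, 240 mm (x) by 520 mm (y) by 16 mm, its top about 70 mm above the cabinet floor, hinged at its +y end. This point is on its top at the middle of the +y edge, same axes as clip_seat. A lime caddy 75 mm high with a handle up to 110 mm is fixed on its last 120 mm at that end.
- spray: Bystander: empty trigger spray bottle, 76 mm in diameter, 228 mm high; origin under its centre.
- tin: Bystander: stainless scouring tin, 74 mm in diameter, 124 mm high; origin under its centre.
- tub: Bystander: blue tub with a white lid, 90 mm in diameter, 110 mm high; origin under its centre.
- brush: Bystander: wooden-handled dish brush 240 mm long with a round white-bristled head, lying along its x beyond and right of the shelf; origin under its middle.
- jaw0 (a joint): White sprung jaw of the clip on the -y side (rad), hinged at its foot: 0 = shut, + swung out; jaw1, not listed, is alike at the +y clip. Jaws are on the +x side of the bar, fixed tines on the -x side. The jaw's nose reaches 3 mm over the bar; pushing the bar straight down between swings it aside and it springs back above (10 to 25 N in all).
There are look-alikes about, which are no part of the job. Of the things like the part that bears level_mid, leave any that is pink or purple; of the rest the larger one is meant.

How it is judged:
By the outcome, as a careful person would: the job done as asked, in the order asked, and still so for the second after the job is handed in, while the arm keeps its last pose, push and grip.
It also fails if it takes over 64 s, if anything falls off the work surface, if the arm or the gripper's body presses on something with over 40 N, if the wrist force passes 120 N, or if a joint passes its speed limit or range.

### The arm

A 6-joint arm with a two-finger parallel gripper is mounted at the origin on the work surface. World frame = base frame: x ahead of the robot, y to its left, z up, the work surface at z = 0. Lengths are in m, angles in rad, forces in N, time in s.
With the tool pointing down it reaches from about 0.275 to 0.75 m from the base axis. Payload 10.2 kg.
Tool frame: the origin (TCP) lies between the finger pads; the fingertips stand 25 mm ahead of it and the grasp point (between the pads) lies 6 mm ahead of it; z points along the fingers, y is the line along which they close (so a half turn about z gives the same grasp; the last joint's range is limited). The gripper opens to 85 mm and grips with 20 to 120 N. Pads are 22 mm wide; open, the fingers measure 114 mm over their backs; the gripper's body (76 mm by 85 mm) begins 54 mm behind the grasp point. The pads swing forward as they close: fully open they stand 13 mm farther back than shut.
Start: joints at [-1.452, 0.313, 1.498, -0, 1.331, -0.223], TCP at [0.176, -0.495, 0.256] pointing down, gripper open.
Joint ranges: [-2.94, 2.94], [-0.97, 2.17], [0.19, 2.56], [-1.23, 4.37], [0.02, 3.11], [-2.88, 2.88]. Speed limits (rad/s): [2.39, 2.39, 3.01, 3.14, 3.14, 3.14].

### API

Orientations are given as [roll, pitch, yaw] about the fixed x, y, z axes, in that order (R = Rz(yaw) Ry(pitch) Rx(roll)).
In Python, from cell import status, vision, robot gives the robot as it stands.
- The arm moves only by the tool play_rows, never from a script. Its argument "targets" is a list of rows, each a list of 3 entries, a list of its own where there are three numbers: the closure in counts, from 0 (fully open) to 255 (shut), then the shift along the tool's x, y, z in mm, then the turn about the tool's z in degrees. A call has 1 to 12 rows; each row shifts and turns the commanded pose from where the row before left it, along the tool's axes as they then stand; what a row does not reach is not made up. A row lasts 1/8 s, in which the tool goes at most 62.5 mm and 10.7 degrees, less where a joint would pass 70% of its speed; a pose out of reach is approached as far as the arm can. A call is refused whole if a number of a shift passes 62.5 or a number of a turn 10.7, either way. A call with a gripper value outside its range is refused whole. The fingers move at their own pace and stop on an object; the grip force is fixed at half the most. Time passes only in rows, so rows that do not move let the fingers close. It gives the time, the measured TCP pose, the force, the opening and the grip force at its end, in the units of the state.
- status.state(): the state, without advancing time (a new reading comes with each control period).
- vision.camera(name): name is "scene" or "top" or "wrist"; returns a dict with "color" (480x640x3 uint8, red, green, blue), "fovy" (degrees; the focal length in pixels is half the picture's height over the tangent of half this angle, whatever the lens; pixels are square), "cx", "cy" (the principal point, pixels), "world_to_cam" (4x4, takes a point from world to camera coordinates); the wrist camera has in their place "T_tool_cam" (4x4, takes a point from camera to tool coordinates, whose origin is the TCP and whose axes are the flange's). Camera axes: x right, y up, looking along -z (the intrinsics and any distortion apply to the point x, -y, -z); pixel columns grow to the right and rows downward; lengths in m; the calibration is good to about 2 mm. A picture is of the moment at which its call begins: read the wrist's pose just before it. There is no depth.
- robot.close_job(): hands the job in; it is judged then, once.
The state is a dict: "clock": time; "qpos": joint angles; "joint_vel": joint speeds; "joint_torque": joint torques, N m; "tool_pos": TCP position; "tcp_rot": TCP orientation; "force": force on the tool from outside, world axes, zero at the start; "ft_torque": the same for the moment, N m; "opening": finger opening in m; "gripper_force": force on a finger pad.
Only numpy, scipy, OpenCV 4.12 (cv2) and the standard library are available. Lean on these libraries where they do the work, as an engineer would, in place of code of your own. Each camera call takes 0.05 s, during which the arm holds its last target. There are 200 camera calls.

## Working session

There is one attempt and no reset: what is moved stays moved. The work goes in short steps, Python scripts to look and compute and a tool call to move; the robot and the scene stay as the last step left them, time stands still between calls to the robot, and variables do not carry over. Pictures are saved under pics/ and viewed, at most 10 in all, crops included, and the job is handed in when it is done.

Besides the shell and the picture viewer there is one more tool, called after "Emit:" by a JSON object that holds its "name" and its "arguments". play_rows: Moves the arm, as the interface text tells. Its arguments: {"type":"object","properties":{"targets":{"type":"array","items":{"type":"array"}}},"required":["targets"]}

```bash
ls; mkdir -p pics; python3 - <<'E'
from cell import status, vision, robot
import cv2,numpy as np,pickle
s=status.state();print({k:np.round(v,3) for k,v in s.items()})
for n in("scene","top","wrist"):
    c=vision.camera(n);cv2.imwrite(f"pics/{n}0.png",c["color"][:,:,::-1]);pickle.dump(c,open(f"pics/{n}0.pkl","wb"))
    print(n,{k:(np.round(v,4).tolist() if k!="color" else 0) for k,v in c.items()})
E
```

```text
pics
{'clock': np.float64(0.0), 'qpos': array([-1.452,  0.313,  1.498, -0.   ,  1.331, -0.223]), 'joint_vel': array([ 0.   , -0.   ,  0.002, -0.002, -0.001,  0.002]), 'joint_torque': array([ 0.0000e+00, -4.1227e+01, -2.5974e+01, -0.0000e+00,  4.0000e-03,
       -0.0000e+00]), 'tool_pos': array([ 0.176, -0.494,  0.256]), 'tcp_rot': array([-3.14 , -0.   ,  0.342]), 'force': array([ 0.071, -0.815,  1.128]), 'ft_torque': array([-0.023,  0.046, -0.017]), 'gripper_force': np.float64(0.0), 'opening': np.float64(0.086)}
scene {'color': 0, 'fovy': 51.9904, 'cx': 319.8539, 'cy': 241.7407, 'world_to_cam': [[0.7921, 0.6103, 0.0136, -0.4219], [-0.4113, 0.517, 0.7507, 0.1111], [0.4511, -0.6002, 0.6605, -1.6973], [0.0, 0.0, 0.0, 1.0]]}
top {'color': 0, 'fovy': 44.528, 'cx': 318.2807, 'cy': 233.6807, 'world_to_cam': [[0.0109, -0.9999, -0.0006, 0.0251], [0.988, 0.0107, 0.1539, -0.4853], [-0.1539, -0.0023, 0.9881, -1.8602], [0.0, 0.0, 0.0, 1.0]]}
wrist {'color': 0, 'fovy': 64.1567, 'cx': 328.1632, 'cy': 244.5666, 'T_tool_cam': [[-0.0004, 0.9465, 0.3228, 0.0824], [1.0, 0.0002, 0.0008, 0.0002], [0.0007, 0.3228, -0.9465, -0.1186], [0.0, 0.0, 0.0, 1.0]]}
```

View pics/scene0.png

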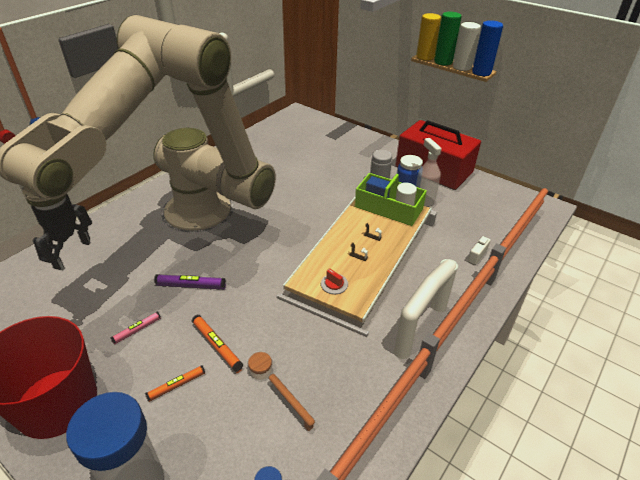

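View pics/top0.png

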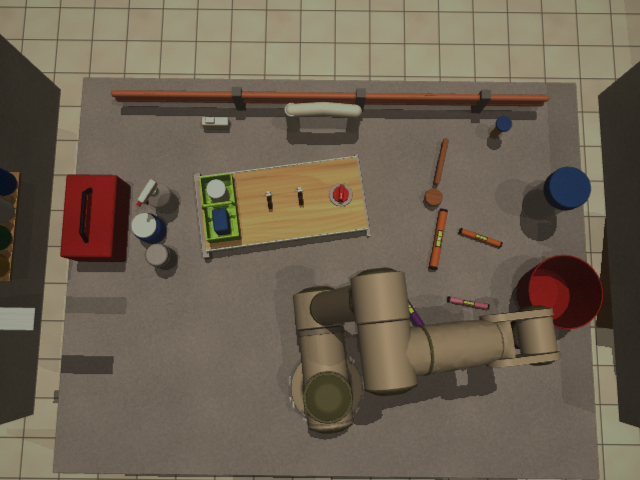

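The candidates are: large orange level at top (438,239), scene (217,343); small orange at top (481,237); pink at top (468,302); and purple at top (415,315). I choose the larger orange one. Next I measure it and crop closer on it.

```bash
cat > h.py <<'E'
import cv2,numpy as np,pickle
from scipy.spatial.transform import Rotation as Ro
def f(c): return 240/np.tan(np.radians(c["fovy"]/2))
def w2c(c,s=None):
    if "world_to_cam" in c: return np.array(c["world_to_cam"])
    T=np.eye(4);T[:3,:3]=Ro.from_euler("xyz",s["tcp_rot"]).as_matrix();T[:3,3]=s["tool_pos"]
    return np.linalg.inv(T@np.array(c["T_tool_cam"]))
def plane(c,px,z,s=None):
    M=np.linalg.inv(w2c(c,s));p=np.atleast_2d(px).astype(float)
    d=np.c_[(p[:,0]-c["cx"])/f(c),-(p[:,1]-c["cy"])/f(c),-np.ones(len(p))]@M[:3,:3].T
    o=M[:3,3];return o+d*((z-o[2])/d[:,2])[:,None]
def proj(c,P,s=None):
    P=np.atleast_2d(P);q=np.c_[P,np.ones(len(P))]@w2c(c,s).T
    return np.c_[c["cx"]-f(c)*q[:,0]/q[:,2],c["cy"]+f(c)*q[:,1]/q[:,2]]
def tri(obs):
    A=[];b=[]
    for c,px,s in obs:
        W=w2c(c,s);u=(px[0]-c["cx"])/f(c);v=(px[1]-c["cy"])/f(c)
        for r in (W[0]+u*W[2],W[1]-v*W[2]): A.append(r[:3]);b.append(-r[3])
    return np.linalg.lstsq(np.array(A),np.array(b),rcond=None)[0]
def mask(c,lo,hi):
    return cv2.inRange(cv2.cvtColor(c["color"],cv2.COLOR_RGB2HSV),lo,hi)
def blobs(m,amin=30):
    n,l,st,ce=cv2.connectedComponentsWithStats(m);return [(ce[i].round(1).tolist(),st[i].tolist()) for i in range(1,n) if st[i][4]>=amin]
def snap(name,tag):
    from cell import status,vision
    s=status.state();c=vision.camera(name);pickle.dump((c,s),open(f"pics/{tag}.pkl","wb"));cv2.imwrite(f"pics/{tag}.png",c["color"][:,:,::-1]);return c,s
E
python3 - <<'E'
from h import *
T=pickle.load(open("pics/top0.pkl","rb"));S=pickle.load(open("pics/scene0.pkl","rb"))
print(f(T))
for c,x in((T,(425,200,450,275)),(S,(185,305,248,378))):
    m=mask(c,(0,100,50),(16,255,255));k=np.zeros_like(m);k[x[1]:x[3],x[0]:x[2]]=255
    m&=k;pts=np.argwhere(m)[:,::-1];r=cv2.minAreaRect(pts.astype(np.float32));print(len(pts),r)
    b=cv2.boxPoints(r);print(b.round(1).tolist());print(plane(c,b,0.02).round(4).tolist())
yl=(24,100,100);yh=(40,255,255)
bt=blobs(mask(T,yl,yh),15);bs=blobs(mask(S,yl,yh),15);print(bt,bs,sep="\n")
for c,b in((T,bt),(S,bs)): print([(x[0],plane(c,x[0],0.033)[0].round(4).tolist()) for x in b])
# clips, knob
P={"knob":(341,194),"clip+":(269,200),"clip-":(300,195)}
for k,v in P.items(): print(k,plane(T,v,0.1).round(3))
print(plane(T,[(198,175),(358,157),(369,236),(208,255)],.07).round(3).tolist())
a=cv2.resize(T["color"][195:280,410:510],None,fx=4,fy=4,interpolation=3);b=cv2.resize(T["color"][150:260,190:375],None,fx=4,fy=4,interpolation=3)
o=np.zeros((440,740,3),np.uint8);o[:]=b
cv2.imwrite("pics/a.png",np.vstack([o,])[:,:,::-1])
o=np.zeros((340,800,3),np.uint8);o[:,:400]=a;o[:,400:]=cv2.resize(S["color"][300:385,150:250],None,fx=4,fy=4,interpolation=3);cv2.imwrite("pics/b.png",o[:,:,::-1])
E
```

```text
586.2290916137224
487 ((437.6907043457031, 233.05059814453125), (67.5556869506836, 21.2086181640625), 86.42366790771484)
[[425.0, 200.0], [446.20001220703125, 198.6999969482422], [450.3999938964844, 266.1000061035156], [429.20001220703125, 267.3999938964844]]
[[0.6039, -0.3201, 0.02], [0.6091, -0.39, 0.02], [0.3861, -0.3986, 0.02], [0.381, -0.33, 0.02]]
713 ((209.66575622558594, 344.9921875), (60.33584976196289, 56.55303955078125), 83.21102905273438)
[[178.0, 318.3999938964844], [234.1999969482422, 311.70001220703125], [241.3000030517578, 371.6000061035156], [185.1999969482422, 378.29998779296875]]
[[0.3395, -0.3683, 0.02], [0.4399, -0.2595, 0.02], [0.5879, -0.383, 0.02], [0.4959, -0.4788, 0.02]]
[([217.6, 186.5], [199, 173, 36, 34, 183]), ([224.6, 224.5], [203, 201, 36, 40, 296]), ([354.5, 203.2], [346, 201, 17, 5, 32]), ([317.3, 207.2], [297, 205, 42, 5, 75]), ([354.7, 208.6], [344, 207, 20, 5, 37]), ([439.7, 234.0], [438, 231, 4, 7, 24]), ([438.0, 242.2], [436, 239, 5, 7, 24]), ([468.8, 302.4], [464, 301, 10, 4, 23]), ([410.8, 309.9], [409, 308, 5, 5, 18])]
[([431.2, 15.8], [423, 
[... 774 characters left out ...]
[410.8, 309.9], [0.2435, -0.2665, 0.033])]
[([431.2, 15.8], [-0.3425, 2.3324, 0.033]), ([128.1, 51.9], [-1.3204, 0.6901, 0.033]), ([183.4, 137.6], [-0.3692, 0.2616, 0.033]), ([333.9, 265.7], [0.553, 0.0406, 0.033]), ([184.1, 277.0], [0.2447, -0.2631, 0.033]), ([194.1, 277.4], [0.2683, -0.2465, 0.033]), ([310.0, 287.4], [0.5523, -0.0716, 0.033]), ([315.6, 289.8], [0.5703, -0.0691, 0.033]), ([135.2, 324.4], [0.2786, -0.4557, 0.033]), ([215.6, 338.6], [0.4754, -0.3588, 0.033]), ([174.9, 379.9], [0.4887, -0.5008, 0.033])]
knob [[ 0.603 -0.04   0.1  ]]
clip+ [[0.581 0.187 0.1  ]]
clip- [[0.598 0.089 0.1  ]]
[[0.668, 0.421, 0.07], [0.733, -0.096, 0.07], [0.474, -0.131, 0.07], [0.408, 0.378, 0.07]]
```

View pics/b.png

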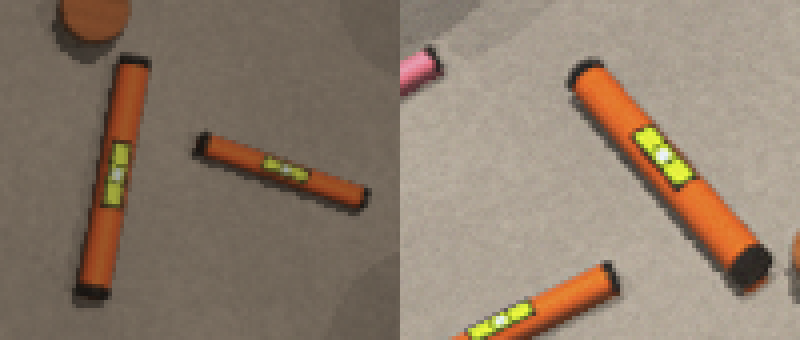

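The crop confirms it. The big orange level is upright, with its ends at top px about (443.7,210) and (433.2,268.3) and its vial at (439,238). The smaller orange is to its right. I move above the big one.

Emit:
{"name": "play_rows", "arguments": {"targets": [[0,[47,-4,10],0],[0,[47,-4,10],0],[0,[47,-4,10],0],[0,[47,-4,10],0],[0,[47,-4,10],0],[0,[47,-4,10],0],[0,[45,-1,10],0],[0,[0,0,0],10],[0,[0,0,0],10],[0,[0,0,0],10],[0,[0,0,0],0],[0,[0,0,0],0]]}}

```text
clock: 1.65
tool_pos: [0.4756, -0.3615, 0.1861]
tcp_rot: [-3.141, 0.0, -0.179]
force: [-0.2, -0.1, -0.3]
opening: 0.0852
gripper_force: 0.0
```

```bash
cat >> h.py <<'E'
def move(s,p,yaw=None):
    "tool-frame shift mm and turn deg from state to world target"
    R=Ro.from_euler("xyz",s["tcp_rot"]).as_matrix();d=R.T@(np.array(p)-s["tool_pos"])*1000
    y=np.degrees(np.arctan2(R[1,0],R[0,0]));return d.round(1),y.round(2),(None if yaw is None else round(-((yaw-y+180)%360-180),2))
E
python3 - <<'E'
from h import *
c,s=snap("wrist","w1");print(s["tool_pos"].round(4),s["tcp_rot"].round(3),s["force"].round(1))
m=mask(c,(3,140,80),(18,255,255));B=blobs(m,400);print(B)
y=mask(c,(24,100,100),(40,255,255));print(blobs(y,40))
E
```

```text
[ 0.4756 -0.3615  0.1861] [-3.141  0.    -0.179] [-0.2 -0.1 -0.3]
[([261.5, 35.7], [216, 0, 92, 80, 6146]), ([326.5, 211.4], [310, 100, 37, 241, 6490]), ([508.2, 185.3], [421, 161, 177, 49, 3471])]
[([510.8, 187.6], [486, 179, 51, 18, 518]), ([326.5, 210.9], [318, 200, 18, 23, 404]), ([326.0, 233.0], [318, 224, 17, 19, 201]), ([326.0, 254.0], [318, 244, 17, 21, 356]), ([453.0, 421.8], [448, 419, 12, 7, 76]), ([241.7, 457.8], [235, 454, 15, 9, 65])]
```

View pics/w1.png

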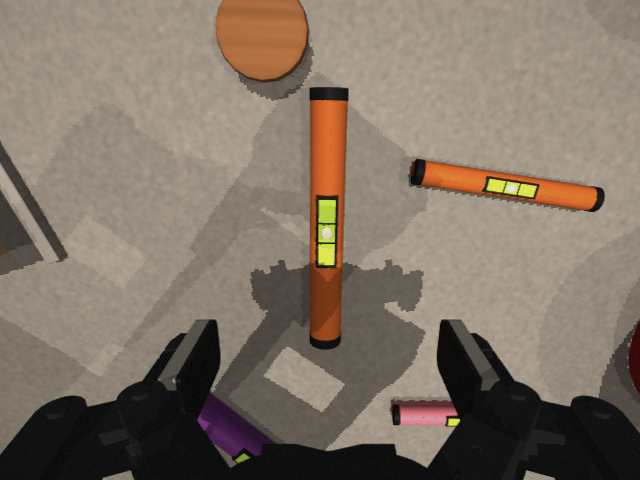

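The wrist picture shows the big level nearly vertical at column 327, with its vial between rows 197 and 267, the small orange at (508,186), and the fingers at the lower corners.

```bash
python3 - <<'E'
from h import *
c,s=pickle.load(open("pics/w1.pkl","rb"))
p=plane(c,[(327,198),(326,266)],.032,s);v=p.mean(0)
e=plane(c,[(329,90),(325,346)],.02,s);print(p.round(4),v.round(4),e.round(4),e.mean(0).round(4))
d=e[0]-e[1];yaw=np.degrees(np.arctan2(d[1],d[0]));print(yaw,np.hypot(*d[:2]))
print(move(s,[*v[:2],.031],yaw))
E
```

```text
[[ 0.5003 -0.3654  0.032 ]
 [ 0.4483 -0.3551  0.032 ]] [ 0.4743 -0.3603  0.032 ] [[ 0.572  -0.3798  0.02  ]
 [ 0.3704 -0.34    0.02  ]] [ 0.4712 -0.3599  0.02  ]
-11.177851889153121 0.20543641633225887
(array([ -1.5,  -0.9, 155.1]), np.float64(-10.23), np.float64(0.95))
```

Emit:
{"name": "play_rows", "arguments": {"targets": [[0,[-1.5,-0.9,40],1],[0,[0,0,40],0],[0,[0,0,40],0],[0,[0,0,25],0],[0,[0,0,10],0],[0,[0,0,0],0],[255,[0,0,0],0],[255,[0,0,0],0],[255,[0,0,0],0],[255,[0,0,0],0],[255,[0,0,0],0],[255,[0,0,0],0]]}}

```text
clock: 3.2
tool_pos: [0.4745, -0.3605, 0.0319]
tcp_rot: [3.141, -0.001, -0.199]
force: [-1.4, 1.0, 6.4]
opening: 0.024
gripper_force: 59.1
```

Emit:
{"name": "play_rows", "arguments": {"targets": [[255,[0,0,-20],0],[255,[0,0,-45],0],[255,[0,0,-60],0],[255,[0,0,-60],0],[255,[-7,-61,0],0],[255,[-7,-61,0],0],[255,[-7,-61,0],0],[255,[-7,-61,0],0],[255,[-7,-61,0],0],[255,[-7,-61,0],0],[255,[-7,-61,0],0],[255,[-4,-60,0],0]]}}

```text
clock: 4.7
tool_pos: [0.5184, 0.1296, 0.216]
tcp_rot: [3.141, 0.001, -0.199]
force: [0.5, -0.3, -2.3]
opening: 0.0239
gripper_force: 59.6
```

Emit:
{"name": "play_rows", "arguments": {"targets": [[255,[0,0,0],-9.9],[255,[0,0,0],-9.9],[255,[0,0,0],-9.9],[255,[0,0,0],-9.9],[255,[0,0,0],-9.9],[255,[0,0,0],-9.9],[255,[0,0,0],-9.9],[255,[0,0,0],-9.9],[255,[0,0,0],-9.9],[255,[0,0,0],-9.9],[255,[0,0,0],-9.8],[255,[0,0,0],0]]}}

```text
clock: 6.2
tool_pos: [0.5186, 0.1275, 0.2158]
tcp_rot: [-3.141, -0.0, 1.698]
force: [-0.6, 0.9, -3.4]
opening: 0.0242
gripper_force: 59.9
```

```bash
python3 - <<'E'
from h import *
c,s=snap("wrist","w2");print(s["tool_pos"].round(4),s["tcp_rot"].round(3),s["force"].round(1),s["opening"])
c,s=snap("top","t2");c,s=snap("scene","s2")
E
```

```text
[0.5186 0.1275 0.2158] [-3.141 -0.     1.698] [-0.6  0.9 -3.4] 0.024155916210348762
```

View pics/w2.png

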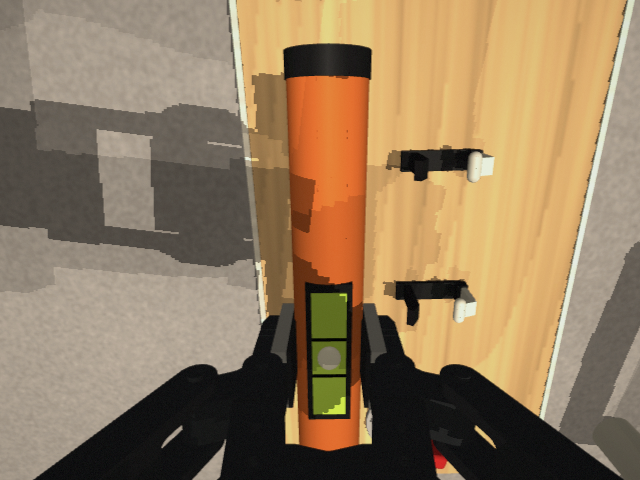

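The wrist picture shows the level held at mid-length, vial centre about (329,350). The clips are at about (440,162) and (430,295), with black tines on the left and white jaws on the right. I zoom in on the clips.

```bash
python3 - <<'E'
from h import *
c,s=pickle.load(open("pics/w2.pkl","rb"))
cv2.imwrite("pics/w2c.png",cv2.resize(c["color"][130:340,380:505],None,fx=2.85*2**0+0.0,fy=2.85,interpolation=cv2.INTER_CUBIC)[:,:,::-1])
v=plane(c,[(329,284),(328,417)],s["tool_pos"][2]-.012+.012,s);print("vial ends",v.round(4),v.mean(0).round(4))
o=plane(c,[(327,75),(328,430)],s["tool_pos"][2]-.012,s);d=o[0]-o[1];print(np.degrees(np.arctan2(d[1],d[0])))
print("edges z.07",plane(c,[(233,40),(262,310),(625,40),(545,410)],.065,s).round(4).tolist())
for px in [(400,160),(485,160),(395,290),(470,290)]: print(px,plane(c,px,.068,s).round(4))
T,st=pickle.load(open("pics/t2.pkl","rb"))
E
```

```text
vial ends [[0.5145 0.1556 0.2158]
 [0.5213 0.0997 0.2158]] [0.5179 0.1277 0.2158]
97.39060437051903
edges z.07 [[0.4421, 0.2459, 0.065], [0.4738, 0.0579, 0.065], [0.6866, 0.277, 0.065], [0.7252, -0.0083, 0.065]]
(400, 160) [[0.5596 0.1865 0.068 ]]
(485, 160) [[0.6172 0.1938 0.068 ]]
(395, 290) [[0.574  0.0897 0.068 ]]
(470, 290) [[0.6309 0.097  0.068 ]]
```

View pics/w2c.png

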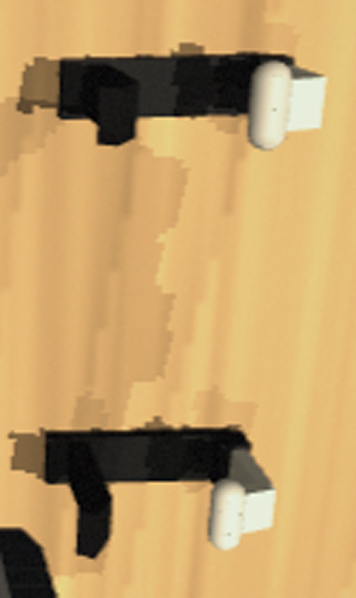

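```bash
python3 - <<'E'
from h import *
c,s=pickle.load(open("pics/w2.pkl","rb"))
th=np.radians(7.4);ex=np.array([np.cos(th),np.sin(th)]);ey=np.array([-np.sin(th),np.cos(th)])
g=lambda x,y,z:plane(c,(380+x/2.85,130+y/2.85),z,s)[0]
def sh(n,p): print(n,p.round(4),"u %.1f v %.1f"%(p[:2]@ex*1e3,p[:2]@ey*1e3))
for n,a in {"far tine in top":(136,130,.108),"far tine out top":(97,130,.108),"far nose left":(249,105,.1),"far nose cen":(270,105,.1),"far nose right":(291,105,.1),"far base L":(60,90,.07),"far base R":(292,62,.07),
 "near tine in":(110,510,.107),"near tine out":(78,520,.107),"near nose left":(211,515,.099),"near nose cen":(227,515,.099),"near base L":(45,455,.068),"near base R":(245,435,.068)}.items(): sh(n,g(*a))
for r in(60,116): sh("farbase row",g(150,r,.07))
for r in(430,481): sh("nearbase row",g(150,r,.068))
sh("tcp",s["tool_pos"])
E
```

```text
far tine in top [0.5696 0.1831 0.108 ] u 588.5 v 108.2
far tine out top [0.5616 0.1821 0.108 ] u 580.4 v 108.2
far nose left [0.5945 0.1904 0.1   ] u 614.0 v 112.2
far nose cen [0.5989 0.191  0.1   ] u 618.5 v 112.2
far nose right [0.6033 0.1915 0.1   ] u 623.0 v 112.2
far base L [0.5601 0.1857 0.07  ] u 579.3 v 112.0
far base R [0.6132 0.199  0.07  ] u 633.8 v 118.4
near tine in [0.5824 0.0956 0.107 ] u 589.8 v 19.8
near tine out [0.5755 0.0921 0.107 ] u 582.5 v 17.2
near nose left [0.6095 0.0934 0.099 ] u 616.5 v 14.1
near nose cen [0.6134 0.0938 0.099 ] u 620.3 v 14.1
near base L [0.5746 0.0901 0.068 ] u 581.4 v 15.3
near base R [0.6264 0.1026 0.068 ] u 634.4 v 21.1
farbase row [0.5799 0.1952 0.07  ] u 600.2 v 118.9
farbase row [0.5827 0.1824 0.07  ] u 601.3 v 105.8
nearbase row [0.601  0.1008 0.068 ] u 608.9 v 22.6
nearbase row [0.6042 0.0861 0.068 ] u 610.2 v 7.5
tcp [0.5186 0.1275 0.2158] u 530.7 v 59.7
```

Emit:
{"name": "play_rows", "arguments": {"targets": [[255,[0,35,0],-1],[255,[0,40,0],0],[255,[0,40,0],0],[255,[0,35,0],0],[255,[0,0,0],0],[255,[0,0,0],0]]}}

```text
clock: 7.1
tool_pos: [0.6668, 0.1488, 0.2159]
tcp_rot: [-3.141, -0.0, 1.716]
force: [-0.5, -0.9, -1.1]
opening: 0.024
gripper_force: 60.3
```

```bash
python3 - <<'E'
from h import *
c,s=snap("wrist","w3");print(s["tool_pos"].round(4),s["tcp_rot"].round(3))
q=proj(c,[[.5696,.1831,.105],[.5989,.191,.1],[.6134,.0938,.099],[.5824,.0956,.105]],s);print(q.round(0).tolist())
x0=int(q[:,0].min()-40);y0=int(q[:,1].min()-45);x1=int(q[:,0].max()+40);y1=int(q[:,1].max()+45);print(x0,y0,x1,y1)
cv2.imwrite("pics/w3c.png",cv2.resize(c["color"][y0:y1,x0:x1],None,fx=3,fy=3,interpolation=cv2.INTER_CUBIC)[:600,:,::-1])
E
```

```text
[0.6668 0.1488 0.2159] [-3.141 -0.     1.716]
[[177.0, 176.0], [229.0, 169.0], [242.0, 312.0], [194.0, 308.0]]
136 123 281 357
```

View pics/w3c.png

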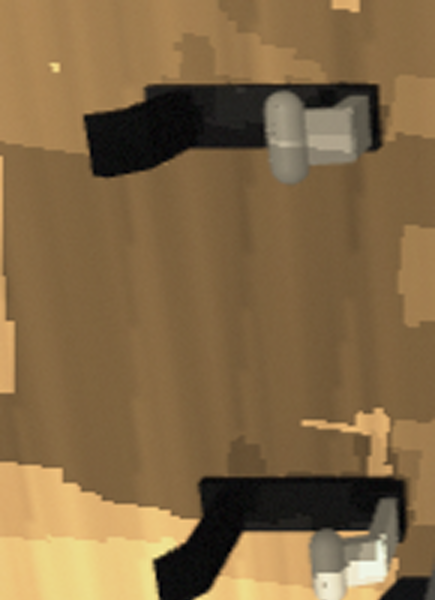

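```bash
python3 - <<'E'
from h import *
A=pickle.load(open("pics/w2.pkl","rb"));B=pickle.load(open("pics/w3.pkl","rb"))
th=np.radians(8.3);ex=np.array([np.cos(th),np.sin(th)]);ey=np.array([-np.sin(th),np.cos(th)])
P={"fnose":((270,105),(287,137)),"nnose":((227,515),(327,565)),"fbL":((60,60),(147,87)),"fbR":((292,57),(379,86)),"nbL":((45,430),(201,478)),"nbR":((245,430),(405,480)),"ftine out":((97,143),(95,177)),"ntine out low":((78,553),(165,603))}
for k,(a,b) in P.items():
    a=(380+a[0]/2.85,130+a[1]/2.85);b=(136+b[0]/3,123+b[1]/3)
    p=tri([(A[0],a,A[1]),(B[0],b,B[1])]);e=proj(A[0],p,A[1])[0]-a
    print(k,p.round(4),"u %.1f v %.1f"%(p[:2]@ex*1e3,p[:2]@ey*1e3),e.round(1))
E
```

```text
fnose [0.5999 0.1908 0.0974] u 621.2 v 102.2 [-0.  -0.1]
nnose [0.615  0.0922 0.0951] u 621.9 v 2.5 [-0.  -0.4]
fbL [0.5598 0.1921 0.0646] u 581.7 v 109.3 [0.  0.1]
fbR [0.6133 0.2003 0.0691] u 635.7 v 109.7 [-0.  -0.3]
nbL [0.575 0.094 0.061] u 582.6 v 10.0 [0.  0.5]
nbR [0.6279 0.1023 0.0639] u 636.1 v 10.5 [0.  0.2]
ftine out [0.5634 0.1785 0.1031] u 583.3 v 95.3 [0.  0.5]
ntine out low [0.5793 0.0797 0.0999] u 584.7 v -4.7 [-0.  -0.3]
```

Emit:
{"name": "play_rows", "arguments": {"targets": [[255,[0.5,-25,0],-0.3],[255,[0.5,-25,0],0],[255,[0.9,-23.8,0],0],[255,[0,0,25],0],[255,[0,0,30],0],[255,[0,0,15],0],[255,[0,0,5],0],[255,[0,0,5],0],[255,[0,0,0],0],[255,[0,0,0],0]]}}

```text
clock: 8.4
tool_pos: [0.5943, 0.1397, 0.1369]
tcp_rot: [3.141, 0.0, 1.722]
force: [-0.3, 1.0, -1.6]
opening: 0.0238
gripper_force: 60.6
```

```bash
python3 - <<'E'
from h import *
c,s=snap("wrist","w4");print(s["tool_pos"].round(4),s["tcp_rot"].round(3),s["force"].round(1))
cv2.imwrite("pics/w4c.png",cv2.resize(c["color"][:,170:490],None,fx=1.66*0.75,fy=1.66*.75,interpolation=cv2.INTER_CUBIC)[:,:,::-1])
E
```

```text
[0.5943 0.1397 0.1369] [3.141 0.    1.722] [-0.3  1.  -1.6]
```

View pics/w4c.png

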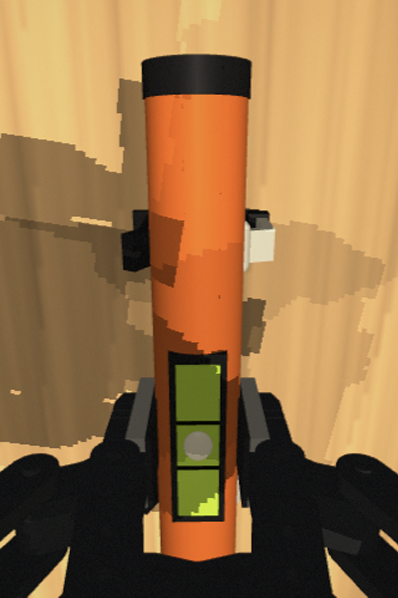

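Emit:
{"name": "play_rows", "arguments": {"targets": [[255,[0,-0.5,6],0],[255,[0,0,6],0],[255,[0,0,4],0],[255,[0,0,3],0],[255,[0,0,3],0],[255,[0,0,3],0],[255,[0,0,0],0]]}}

```text
clock: 9.32
tool_pos: [0.5932, 0.1396, 0.111]
tcp_rot: [-3.14, -0.0, 1.722]
force: [-2.2, 0.2, -3.5]
opening: 0.0239
gripper_force: 60.9
```

Emit:
{"name": "play_rows", "arguments": {"targets": [[255,[0,0,3],0],[255,[0,0,3],0],[255,[0,0,2],0],[255,[0,0,0],0]]}}

```text
clock: 9.82
tool_pos: [0.5934, 0.1396, 0.1028]
tcp_rot: [-3.141, -0.0, 1.722]
force: [-2.6, 0.2, -5.0]
opening: 0.0243
gripper_force: 60.6
```

Emit:
{"name": "play_rows", "arguments": {"targets": [[255,[0,0,2],0],[255,[0,0,2],0],[255,[0,0,2],0],[255,[0,0,0],0]]}}

```text
clock: 10.32
tool_pos: [0.5939, 0.1395, 0.0975]
tcp_rot: [3.141, 0.0, 1.722]
force: [-0.8, -0.6, -1.6]
opening: 0.0238
gripper_force: 60.7
```

Emit:
{"name": "play_rows", "arguments": {"targets": [[255,[0,0,2],0],[255,[0,0,1],0],[255,[0,0,0],0]]}}

```text
clock: 10.7
tool_pos: [0.5941, 0.1394, 0.0964]
tcp_rot: [3.14, 0.001, 1.722]
force: [-6.5, -2.3, 13.8]
opening: 0.0241
gripper_force: 62.4
```

Emit:
{"name": "play_rows", "arguments": {"targets": [[255,[0,0,1],0],[255,[0,0,1],0],[255,[0,0,0],0]]}}

```text
clock: 11.08
tool_pos: [0.5942, 0.1394, 0.0963]
tcp_rot: [3.139, 0.001, 1.723]
force: [-13.0, -4.9, 28.6]
opening: 0.0241
gripper_force: 63.9
```

```bash
python3 - <<'E'
from h import *
c,s=snap("wrist","w5");print(s["tool_pos"].round(4),s["tcp_rot"].round(3),s["force"].round(1),s["ft_torque"].round(2))
A=c["color"][:,170:490];S,_=snap("scene","s5")
B=cv2.resize(S["color"][200:310,270:440],(480,311),interpolation=cv2.INTER_CUBIC)
o=np.zeros((480,800,3),np.uint8);o[:,:320]=A;o[:311,320:]=B;cv2.imwrite("pics/w5c.png",o[:,:,::-1])
E
```

```text
[0.5942 0.1394 0.0963] [3.139e+00 1.000e-03 1.723e+00] [-13.   -4.9  28.6] [-0.36  2.38  0.  ]
```

View pics/w5c.png

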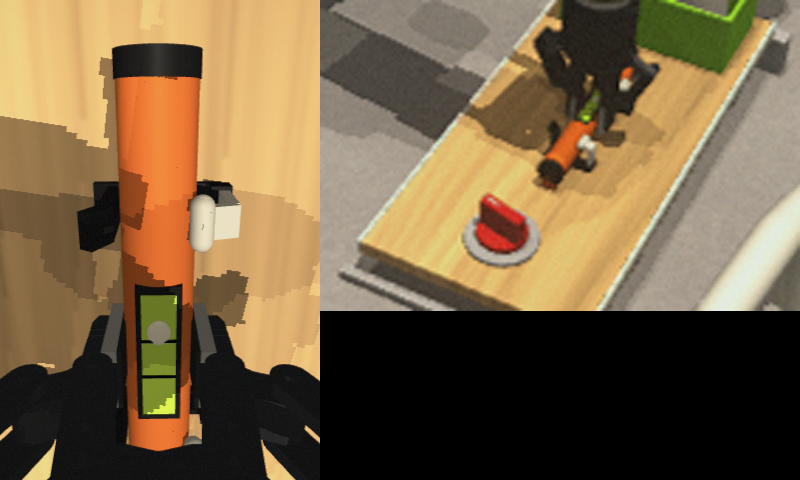

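The view shows both white noses over the bar with the level sunk in. The bubble has moved toward the +y end. I release, rise and check.

Emit:
{"name": "play_rows", "arguments": {"targets": [[255,[0,0,-2],0],[255,[0,0,-1.5],0],[90,[0,0,0],0],[0,[0,0,0],0],[0,[0,0,0],0],[0,[0,0,0],0],[0,[0,0,-20],0],[0,[0,0,-40],0],[0,[0,0,-30],0],[0,[0,0,0],0],[255,[0,0,0],0],[255,[0,0,0],0]]}}

```text
clock: 12.68
tool_pos: [0.5931, 0.1396, 0.1846]
tcp_rot: [-3.139, -0.0, 1.722]
force: [-0.0, -0.1, 1.0]
opening: 0.0517
gripper_force: 0.0
```

```bash
python3 - <<'E'
from h import *
c,s=snap("wrist","w6");print(s["tool_pos"].round(4),s["tcp_rot"].round(3),s["force"].round(1),s["opening"])
S,_=snap("scene","s6");T,_=snap("top","t6")
A=c["color"][:,170:490]
B=cv2.resize(S["color"][200:310,270:440],(480,311),interpolation=cv2.INTER_CUBIC)
C=cv2.resize(T["color"][170:215,255:365],(480,196),interpolation=cv2.INTER_CUBIC)
o=np.zeros((510,800,3),np.uint8);o[:480,:320]=A;o[:311,320:]=B;o[311:507,320:]=C;cv2.imwrite("pics/w6c.png",o[:,:,::-1])
print(blobs(mask(c,(24,100,60),(42,255,255)),40))
E
```

```text
[0.5931 0.1396 0.1846] [-3.139 -0.     1.722] [-0.  -0.1  1. ] 0.051681806761464694
[([148.0, 101.1], [146, 96, 5, 11, 42]), ([329.7, 235.4], [318, 224, 24, 30, 510]), ([329.5, 266.2], [319, 255, 22, 23, 494]), ([276.8, 301.2], [273, 278, 9, 39, 198]), ([329.5, 291.8], [319, 279, 22, 27, 578]), ([274.1, 383.9], [269, 342, 13, 91, 526])]
```

View pics/w6c.png

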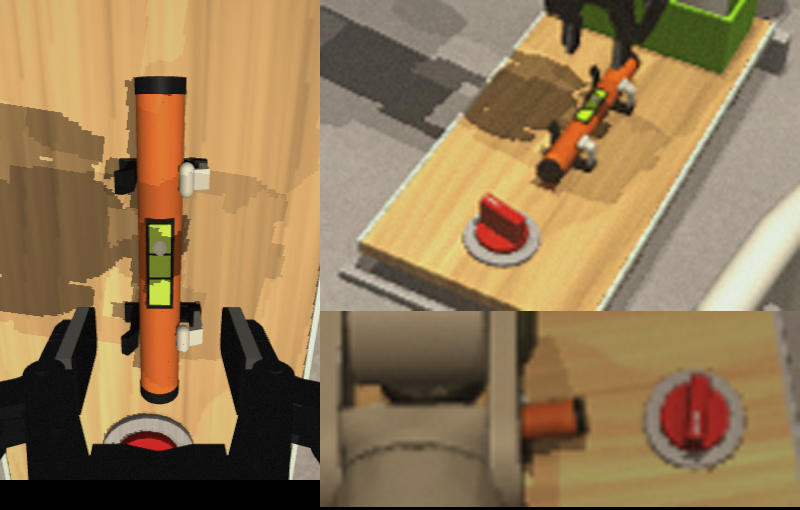

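The picture shows the level home in both clips with the noses over the bar. The bubble is at about row 247, against the line midpoint at row 266. The red knob's bar runs along world x, at top px (341,194). I move above the knob with the tool turned half-on.

Emit:
{"name": "play_rows", "arguments": {"targets": [[0,[-45,-1,-3],0],[0,[-46,-1,-3],0],[0,[-45,-2,0],0],[0,[-45,-1,0],0],[0,[0,0,0],-10.2],[0,[0,0,0],-10.2],[0,[0,0,0],-10.2],[0,[0,0,0],-10.2],[0,[0,0,0],-10.2],[0,[0,0,0],-10.2],[0,[0,0,0],-10.2],[0,[0,0,0],-10]]}}

```text
clock: 14.32
tool_pos: [0.6158, -0.0401, 0.1914]
tcp_rot: [3.141, -0.001, -3.134]
force: [0.7, 0.9, 0.2]
opening: 0.0853
gripper_force: 0.0
```

Emit:
{"name": "play_rows", "arguments": {"targets": [[0,[0,0,0],0],[0,[0,0,0],0]]}}

```text
clock: 14.58
tool_pos: [0.6159, -0.0401, 0.1916]
tcp_rot: [3.141, -0.0, 3.14]
force: [0.0, 0.2, -0.1]
opening: 0.0857
gripper_force: 0.0
```

```bash
cat >> h.py <<'E'
def bubble(c,box):
    "box x0,y0,x1,y1 around vial: returns yellow extent & bubble centroid"
E
python3 - <<'E'
from h import *
c,s=snap("wrist","w7");print(s["tool_pos"].round(4),s["tcp_rot"].round(3),s["opening"])
hsv=cv2.cvtColor(c["color"],cv2.COLOR_RGB2HSV)
m=mask(c,(0,140,40),(8,255,255))|mask(c,(172,140,40),(180,255,255))
for b in blobs(m,150): print(b)
n,l,st,ce=cv2.connectedComponentsWithStats(m);i=1+np.argmax(st[1:,4]);x,y,w,h=st[i][:4]
print(np.unique(hsv[l==i][:,2]//20*20,return_counts=True))
# bright top face
for thr in (100,140,170,190,210):
    k=((l==i)&(hsv[:,:,2]>=thr)).astype(np.uint8)*255
    bl=blobs(k,100)
    for _,q in bl:
        pts=np.argwhere(k[q[1]:q[1]+q[3],q[0]:q[0]+q[2]])[:,::-1]+q[:2]
        print(thr,q,[np.round(t,1) for t in cv2.minAreaRect(pts.astype(np.float32))])
g=m[y-4:y+h+4:4,x-4:x+w+4:4];v=hsv[y-4:y+h+4:4,x-4:x+w+4:4,2]
for a,b in zip(g,v): print("".join("%2x"%(q//8) if p else " ." for p,q in zip(a,b)))
E
```

```text
[ 0.6159 -0.0401  0.1916] [ 3.141 -0.     3.14 ] 0.08569963495179708
([329.2, 241.6], [292, 201, 77, 93, 4780])
(array([ 60,  80, 100, 120, 140, 160, 180, 200], dtype=uint8), array([ 340,  302,  419,  359, 1259, 1396,  264,  441]))
100 [292, 203, 77, 91, 4137] [array([332.3, 243.5]), array([85.4, 76.1]), np.float64(59.5)]
140 [292, 210, 28, 63, 1234] [array([305.5, 241. ]), array([62., 27.]), np.float64(90.0)]
140 [339, 214, 30, 61, 1243] [array([352.9, 244.6]), array([28.2, 61.8]), np.float64(7.1)]
140 [317, 242, 23, 52, 883] [array([328.4, 267.3]), array([21.6, 51.3]), np.float64(1.8)]
170 [293, 210, 27, 48, 858] [array([304.8, 233.7]), array([24. , 48.3]), np.float64(7.4)]
170 [343, 214, 25, 37, 574] [array([355.7, 230.7]), array([37.6, 21. ]), np.float64(62.2)]
170 [321, 243, 16, 23, 275] [array([328.5, 253.7]), array([14.3, 22.1]), np.float64(3.6)]
190 [296, 210, 23, 14, 212] [array([307. , 216.5]), array([13., 22.]), np.float64(90.0)]
190 [344, 215, 23, 29, 442] [array([355., 229.]), array([28., 22.]), np.float64(90.0)]
 . . . . . . . . . . . . . . . . . . . . . .
 . . . . . . 
[... 411 characters left out ...]
b . c b a14141519191914 .
 .14151515151513 b b . b b 9141413161919 . .
 .131515151515131315 .1515 f141413151615 . .
 . .1515151514111315 .1515 e141313151313 . .
 . .1515131313111315151514 f141313131312 . .
 . . .13131313111415151513 f1413131313 . . .
 . . .13131313 f1415151513111413141312 . . .
 . . . .131314 d121313151213141313 . . . . .
 . . . . . .13 d1313131310141313 . . . . . .
 . . . . . . . c131313131113 . . . . . . . .
 . . . . . . . e1313131310 . . . . . . . . .
 . . . . . . . f13131313 f . . . . . . . . .
 . . . . . . .1013131313 e . . . . . . . . .
 . . . . . . .1013131313 e . . . . . . . . .
 . . . . . . . . . . .14 . . . . . . . . . .
 . . . . . . . . . . . . . . . . . . . . . .
```

Emit:
{"name": "play_rows", "arguments": {"targets": [[0,[1,1.5,30],0],[0,[0,0,30],0],[0,[0,0,22],0],[0,[0,0,10],0],[0,[0,0,5],0],[0,[0,0,0],0],[255,[0,0,0],0],[255,[0,0,0],0],[255,[0,0,0],0],[255,[0,0,0],0],[255,[0,0,0],0],[255,[0,0,0],0]]}}

```text
clock: 16.12
tool_pos: [0.6152, -0.0395, 0.0952]
tcp_rot: [-3.141, 0.001, -3.141]
force: [0.6, -4.6, 1.9]
opening: 0.0131
gripper_force: 60.5
```

```bash
python3 - <<'E'
from h import *
c,s=snap("wrist","w8");print(s["tool_pos"].round(4),s["tcp_rot"].round(3),s["opening"],s["force"].round(1),s["ft_torque"].round(2))
for b in blobs(mask(c,(0,140,40),(8,255,255))|mask(c,(172,140,40),(180,255,255)),150): print(b)
E
```

```text
[ 0.6152 -0.0395  0.0952] [-3.141e+00  1.000e-03 -3.141e+00] 0.01310314143119999 [ 0.6 -4.6  1.9] [-0.1   0.09 -0.18]
([328.4, 313.3], [269, 251, 121, 159, 9234])
```

```bash
cat >> h.py <<'E'
    x0,y0,x1,y1=box;k=cv2.cvtColor(c["color"][y0:y1,x0:x1],cv2.COLOR_RGB2HSV).astype(int)
    return "\n".join("%d S%s V%s"%(y0+i,k[i,:,1].mean().round(0),k[i,:,2].mean().round(0)) for i in range(y1-y0))
E
python3 - <<'E'
from h import *
c,s=pickle.load(open("pics/w6.pkl","rb"));print(bubble(c,(326,216,334,314)))
E
```

```text
216 S202.0 V204.0
217 S202.0 V204.0
218 S203.0 V204.0
219 S149.0 V64.0
220 S28.0 V27.0
221 S22.0 V28.0
222 S34.0 V27.0
223 S29.0 V28.0
224 S172.0 V100.0
225 S175.0 V207.0
226 S172.0 V219.0
227 S172.0 V220.0
228 S174.0 V180.0
229 S171.0 V198.0
230 S170.0 V198.0
231 S171.0 V198.0
232 S172.0 V154.0
233 S172.0 V160.0
234 S172.0 V161.0
235 S172.0 V161.0
236 S173.0 V134.0
237 S174.0 V130.0
238 S173.0 V130.0
239 S174.0 V130.0
240 S137.0 V124.0
241 S66.0 V133.0
242 S52.0 V140.0
243 S51.0 V142.0
244 S51.0 V143.0
245 S52.0 V144.0
246 S53.0 V144.0
247 S52.0 V144.0
248 S53.0 V144.0
249 S53.0 V144.0
250 S53.0 V143.0
251 S52.0 V142.0
252 S52.0 V141.0
253 S52.0 V139.0
254 S53.0 V121.0
255 S56.0 V110.0
256 S137.0 V124.0
257 S171.0 V130.0
258 S174.0 V130.0
259 S176.0 V129.0
260 S175.0 V129.0
261 S175.0 V129.0
262 S174.0 V130.0
263 S175.0 V129.0
264 S174.0 V129.0
265 S173.0 V130.0
266 S174.0 V129.0
267 S175.0 V129.0
268 S174.0 V129.0
269 S173.0 V129.0
270 S174.0 V130.0
271 S174.0 V129.0
272 S173.0 V129.0
273 S175.0 V129.0
274 S174.0 V129.0
275 S175.0 V129.0
276 S174.0 V129.0
277 S178.0 V72.0
278 S149.0 V16.0
279 S174.0 V81.0
280 S174.0 V155.0
281 S173.0 V171.0
282 S174.0 V171.0
283 S171.0 V226.0
284 S171.0 V228.0
285 S171.0 V228.0
286 S170.0 V228.0
287 S171.0 V228.0
288 S170.0 V228.0
289 S171.0 V228.0
290 S171.0 V228.0
291 S171.0 V228.0
292 S171.0 V228.0
293 S170.0 V228.0
294 S171.0 V227.0
295 S171.0 V228.0
296 S171.0 V228.0
297 S171.0 V228.0
298 S171.0 V227.0
299 S171.0 V228.0
300 S171.0 V227.0
301 S171.0 V227.0
302 S171.0 V227.0
303 S171.0 V227.0
304 S171.0 V198.0
305 S130.0 V62.0
306 S29.0 V32.0
307 S32.0 V30.0
308 S162.0 V75.0
309 S202.0 V216.0
310 S202.0 V221.0
311 S202.0 V212.0
312 S202.0 V220.0
313 S202.0 V221.0
```

Emit:
{"name": "play_rows", "arguments": {"targets": [[255,[0,-0.7,0],5],[255,[0,0,-1.5],10],[255,[0,0,-1.6],10],[255,[0,0,-1.6],10],[255,[0,0,-1.6],10],[255,[0,0,-1.6],10],[255,[0,0,0],0]]}}

```text
clock: 17.05
tool_pos: [0.6137, -0.0416, 0.1036]
tcp_rot: [-3.137, 0.001, 2.181]
force: [-11.5, -12.5, 11.1]
opening: 0.0131
gripper_force: 59.9
```

Emit:
{"name": "play_rows", "arguments": {"targets": [[255,[0,-1.2,-0.8],0],[255,[0,0,-1.7],9],[255,[0,0,-1.7],9],[255,[0,0,-1.7],9],[255,[0,0,0],1],[255,[0,0,0],0]]}}

```text
clock: 17.8
tool_pos: [0.6121, -0.0418, 0.1081]
tcp_rot: [-3.135, 0.002, 1.695]
force: [-10.7, -10.5, 2.1]
opening: 0.0133
gripper_force: 59.5
```

Emit:
{"name": "play_rows", "arguments": {"targets": [[255,[-0.6,-0.9,0],0],[60,[0,0,0],0],[0,[0,0,0],0],[0,[0,0,0],0],[0,[0,0,-30],0],[0,[0,0,-50],0],[0,[45,1,0],-1.5],[0,[46,1,0],0],[0,[45,1,0],0],[0,[46,1,0],0],[0,[0,0,0],0],[0,[0,0,0],0]]}}

```text
clock: 19.3
tool_pos: [0.5912, 0.1395, 0.1886]
tcp_rot: [3.142, 0.0, 1.721]
force: [-0.5, -0.7, 0.1]
opening: 0.0855
gripper_force: 0.0
```

```bash
cat >> h.py <<'E'
def bub(c):
    k=cv2.cvtColor(c["color"],cv2.COLOR_RGB2HSV).astype(int);y=(k[...,0]>23)&(k[...,0]<43)&(k[...,1]>140)&(k[...,2]>60)
    y[:,:300]=0;y[:,360:]=0;r=np.where(y.sum(1)>8)[0];cc=np.where(y[r[0]:r[-1]+1].sum(0)>25)[0];xm=int(cc.mean())
    w=k[r[0]:r[-1]+1,xm-4:xm+5];S=w[...,1].mean(1);V=w[...,2].mean(1);b=np.where((S<90)&(V>90))[0]
    e=k[r[0]:r[-1]+1,cc[0]+1:cc[0]+4,2].mean(1);d=np.where(e<60)[0]
    return "rows",r[0],r[-1],"cols",cc[0],cc[-1],"bub",r[0]+b.min(),r[0]+b.max(),r[0]+b.mean(),"lines",(r[0]+d).tolist()
E
python3 - <<'E'
from h import *
c,s=pickle.load(open("pics/w6.pkl","rb"));print(bub(c))
c,s=snap("wrist","w9");print(s["tool_pos"].round(4),s["tcp_rot"].round(3),s["opening"],s["force"].round(1));print(bub(c))
E
```

```text
('rows', np.int64(224), np.int64(304), 'cols', np.int64(319), np.int64(340), 'bub', np.int64(241), np.int64(255), np.float64(248.0), 'lines', [254, 278])
[0.5912 0.1395 0.1886] [3.142 0.    1.721] 0.0855007379593764 [-0.5 -0.7  0.1]
('rows', np.int64(223), np.int64(305), 'cols', np.int64(322), np.int64(343), 'bub', np.int64(259), np.int64(273), np.float64(266.0), 'lines', [253, 254, 278, 279])
```

Emit:
{"name": "play_rows", "arguments": {"targets": [[255,[0,2.6,0],0],[255,[0,0,0],0],[255,[0,0,0],0],[255,[0,0,0],0],[255,[0,0,0],0],[255,[0,0,20],0],[255,[0,0,18],0],[255,[0,0,12],0],[255,[0,0,3],0],[255,[0,0,0],0]]}}

```text
clock: 20.6
tool_pos: [0.5938, 0.1404, 0.136]
tcp_rot: [3.141, 0.0, 1.721]
force: [-0.0, -0.2, 0.4]
opening: -0.0001
gripper_force: 0.0
```

Emit:
{"name": "play_rows", "arguments": {"targets": [[255,[0,0,2],0],[255,[0,0,2],0],[255,[0,0,1],0],[255,[0,0,0],0]]}}

```text
clock: 21.1
tool_pos: [0.5936, 0.1404, 0.1306]
tcp_rot: [-3.142, -0.0, 1.721]
force: [-0.4, -0.6, 0.7]
opening: 0.0002
gripper_force: 0.0
```

Emit:
{"name": "play_rows", "arguments": {"targets": [[255,[0,0,0.7],0],[255,[0,0,0.7],0],[255,[0,0,0],0]]}}

```text
clock: 21.48
tool_pos: [0.594, 0.1404, 0.13]
tcp_rot: [3.14, 0.0, 1.721]
force: [-1.0, 0.6, 4.7]
opening: 0.0002
gripper_force: 2.7
```

Emit:
{"name": "play_rows", "arguments": {"targets": [[255,[0,0,0.4],0],[255,[0,0,0],0],[255,[0,0,0],0]]}}

```text
clock: 21.85
tool_pos: [0.5941, 0.1405, 0.13]
tcp_rot: [3.14, 0.0, 1.721]
force: [-1.5, -0.2, 7.5]
opening: -0.0002
gripper_force: 3.7
```

Emit:
{"name": "play_rows", "arguments": {"targets": [[255,[0,-0.2,0.35],0],[255,[0,0,0],0],[255,[0,0,0],0],[255,[0,0,0],0],[255,[0,0,0],0],[255,[0,0,0],0]]}}

```text
clock: 22.6
tool_pos: [0.5941, 0.1404, 0.1299]
tcp_rot: [3.139, 0.0, 1.721]
force: [-2.0, 1.8, 9.0]
opening: -0.0004
gripper_force: 4.5
```

```bash
python3 - <<'E'
from h import *
c,s=snap("wrist","w10");print(s["tool_pos"].round(4),s["force"].round(1),s["clock"])
try: print(bub(c))
except Exception as e: print(e)
k=mask(c,(24,140,60),(42,255,255));print(blobs(k,40))
print(bubble(c,(326,300,334,420))[:2500])
E
```

```text
[0.5941 0.1404 0.1299] [-2.   1.8  9. ] 22.6
zero-size array to reduction operation minimum which has no identity
[([327.8, 282.8], [313, 264, 31, 39, 1191])]
300 S180.0 V110.0
301 S179.0 V110.0
302 S179.0 V111.0
303 S110.0 V39.0
304 S52.0 V25.0
305 S41.0 V25.0
306 S26.0 V26.0
307 S30.0 V27.0
308 S38.0 V27.0
309 S35.0 V26.0
310 S34.0 V27.0
311 S28.0 V22.0
312 S26.0 V25.0
313 S42.0 V24.0
314 S26.0 V25.0
315 S28.0 V24.0
316 S35.0 V23.0
317 S30.0 V24.0
318 S48.0 V23.0
319 S31.0 V24.0
320 S25.0 V23.0
321 S35.0 V23.0
322 S41.0 V21.0
323 S36.0 V22.0
324 S36.0 V20.0
325 S29.0 V22.0
326 S28.0 V21.0
327 S39.0 V22.0
328 S29.0 V22.0
329 S36.0 V22.0
330 S36.0 V23.0
331 S34.0 V22.0
332 S45.0 V21.0
333 S35.0 V22.0
334 S23.0 V22.0
335 S32.0 V20.0
336 S30.0 V20.0
337 S36.0 V19.0
338 S37.0 V20.0
339 S33.0 V21.0
340 S42.0 V20.0
341 S19.0 V21.0
342 S24.0 V21.0
343 S32.0 V20.0
344 S41.0 V20.0
345 S35.0 V19.0
346 S39.0 V21.0
347 S34.0 V18.0
348 S40.0 V19.0
349 S49.0 V18.0
350 S32.0 V20.0
351 S30.0 V18.0
352 S34.0 V20.0
353 S19.0 V24.0
354 S22.0 V24.0
355 S30.0 V24.0
356 S28.0 V24.0
357 S23.0 V24.0
358 S2
[... 310 characters left out ...]
8.0
378 S22.0 V21.0
379 S32.0 V19.0
380 S24.0 V19.0
381 S19.0 V18.0
382 S19.0 V20.0
383 S31.0 V19.0
384 S28.0 V20.0
385 S16.0 V19.0
386 S24.0 V17.0
387 S22.0 V19.0
388 S17.0 V17.0
389 S30.0 V19.0
390 S28.0 V18.0
391 S26.0 V17.0
392 S23.0 V19.0
393 S27.0 V21.0
394 S32.0 V23.0
395 S23.0 V22.0
396 S21.0 V22.0
397 S24.0 V24.0
398 S29.0 V22.0
399 S17.0 V22.0
400 S18.0 V23.0
401 S23.0 V24.0
402 S17.0 V24.0
403 S22.0 V23.0
404 S21.0 V26.0
405 S30.0 V25.0
406 S26.0 V28.0
407 S162.0 V76.0
408 S202.0 V220.0
409 S202.0 V224.0
410 S202.0 V224.0
411 S202.0 V224.0
412 S202.0 V224.0
413 S201.0 V224.0
414 S201.0 V224.0
415 S202.0 V224.0
416 S202.0 V225.0
417 S202.0 V228.0
418 S202.0 V227.0
419 S201.0 V228.0
```

Emit:
{"name": "play_rows", "arguments": {"targets": [[255,[0,0,0.1],0],[255,[0,0,0],0],[255,[0,0,0],0],[255,[0,0,0],0]]}}

```text
clock: 23.15
tool_pos: [0.5941, 0.1404, 0.1299]
tcp_rot: [3.139, 0.0, 1.721]
force: [-2.7, -0.6, 9.7]
opening: -0.0004
gripper_force: 4.8
```

```bash
python3 -c "
from cell import robot,status
print(status.state()['force'].round(1)); print(robot.close_job())"
```

```text
[-2.7 -0.6  9.7]
the job is handed in; nothing more can be done
None
```

I handed the job in at 23 s: the level is clipped home, the knob is turned about 83° clockwise, and the arm is pressing the level down at about 9.7 N. The bubble was centred in the last clear view, just before the press; the fingers now hide it.

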